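# Fill the stepped stop with the spacer and hold the tile square

## Robot

A 6-joint arm with a two-finger parallel gripper is mounted at the origin on the work surface; the furniture and walls round the work are solid. World frame = base frame: x ahead of the robot, y to its left, z up, the work surface at z = 0. Lengths are in m, angles in rad, forces in N, time in s.
With the tool pointing down it reaches from about 0.25 to 0.725 m from the base axis. Payload 4 kg.
Tool frame: the origin (TCP) lies midway between the tips of the shut fingers; the grasp point (between the pads) lies bot.pinch_z behind it (bot.pinch_z is the distance from the TCP to the grasp point, in m); z points along the fingers, y is the line along which they close (so a half turn about z gives the same grasp; the last joint's range is limited). The gripper opens to 85 mm and grips with 20 to 120 N. Pads are 22 mm wide; open, the fingers measure 114 mm over their backs; the gripper's body (76 mm by 85 mm) begins 54 mm behind the grasp point. The pads swing forward as they close: fully open they stand 13 mm farther back than shut.
Start: joints at [1.205, 0.241, 0.005, 1.335, 0, 1.571], TCP at [0.179, 0.467, 0.231] pointing down, gripper open.
Joint ranges: [-2.72, 2.72], [-1.05, 1.87], [-1.09, 1.28], [-1.99, 2.15], [-1.42, 1.44], [-3.14, 3.14]. Speed limits (rad/s): [2.79, 2.79, 3.14, 3.14, 3.14, 3.14].

## Interface

Orientations are given as a unit quaternion [x, y, z, w].
In Python, from workcell import bot gives the robot as it stands.
- The arm moves only by the tool advance, called after ">>>" as name(argument=value, ...) on one line, values as JSON. Schema: {"type":"object","properties":{"plan":{"type":"array","items":{"type":"number"},"minItems":7,"maxItems":70},"only":{"type":"string"},"quiet":{"type":"boolean"},"lines":{"type":"string"}},"required":["plan"],"additionalProperties":false}. plan is one flat list of numbers that holds 1 to 10 rows one after another, with no inner brackets; each row has 7 numbers: a rotation vector rx, ry, rz in rad, then dx, dy, dz in m, then the finger opening in m; each row is the pose to reach, as a shift and turn from the pose commanded when the call began, along the tool's axes at that moment; what a row does not reach only later rows make up. A row lasts 1/8 s, in which the tool goes at most 0.0625 m and 0.188 rad, less where a joint would pass 70% of its speed; a pose out of reach is approached as far as the arm can. The fingers move at their own pace and stop on an object; the grip force is fixed at half the most. Time passes only in rows, so rows that do not move let the fingers close. The tool returns the time, the measured TCP pose, the force, the opening and the grip force at its end. only (a regular expression) keeps the lines of the reply that match it, lines (a string "A,B") keeps lines A to B, and quiet returns only ok. Input that does not fit is refused with a message, and nothing moves.
- bot.get_obs(): the state, without advancing time (a new reading comes with each control period).
- bot.camera(name): name is "scene" or "top"; returns the picture (384x512x3 uint8, red, green, blue); there is no depth.
- bot.calibration(name): a dict with "mtx" (3x3 intrinsics, pixels), "R" (3x3) and "t" (3): a world point X has camera coordinates R X + t. Camera axes: x right, y down, z forward; pixel columns grow to the right and rows downward; lengths in m; the calibration is good to about 2 mm. A picture is of the moment at which its call begins. calibration takes no time and is no camera call.
- bot.job_done(): hands the job in; it is judged then, once.
The state is a dict: "clock": time; "joint_pos": joint angles; "joint_vel": joint speeds; "tau": joint torques, N m; "eef_pos": TCP position; "tool_rot": TCP orientation; "ft_force": force on the tool from outside, world axes, zero at the start; "ft_torque": the same for the moment, N m; "grip_width": finger opening in m; "grasp_force": force on a finger pad.
Only numpy, scipy, OpenCV 4.12 (cv2) and the standard library are available. Lean on these libraries where they do the work, as an engineer would, in place of code of your own. Each camera call takes 0.05 s, during which the arm holds its last target. There are 200 camera calls.

## Task

In the bonding jig a white tile lies loose in front of a stepped stop: one half of the stop leaves a gap too narrow for the steel spacer, the other half a gap wide enough. Take the spacer by its tab, slide it down into the wide gap only, never forcing it into the narrow one, stand it upright on the base plate about midway along that half and let go of it. Then push the middle of the tile's near edge towards the stop until the tile is flush against both the bare half and the spacer, and finish still holding it pressed there with a few newtons; leave the jar, the bottle and the rubber stopper alone.

Things in the scene. Friction and masses are not known exactly. Their poses are not given: they have to be found in the camera images.
- jig: Fixed dark steel base plate of the jig, 160 (x) x 150 (y) x 8 mm thick, lying on the bench. Origin: centre of its underside; its top is 8 mm above it. Its +x points from the near edge to the stop at the far edge; z is up. It is turned up to about 0.25 rad from the world axes.
- stop_thick: The thicker aluminium stop block, 30 (x) x 68 (y) x 26 mm high, fixed on the base plate; it forms one half (left or right, it varies) of the stepped stop. Origin: foot of its rear (far) face, mid length, on the base plate's top, at x = +78 mm, y = +36 or -36 mm in the jig's frame; axes parallel to the jig's. The gap in front of it is 3 to 11 mm: too narrow for the spacer.
- stop_thin: The thinner aluminium stop block, 16 (x) x 68 (y) x 26 mm high, the other half of the stop, its rear face in line with the thicker block's, so its front face stands 14 mm farther back. Origin and axes as for the thicker block. The gap in front of it is 17 to 25 mm: the spacer goes here.
- stop_thick_face (a point): Middle of the foot of the thicker block's front face, on the base plate's top; axes parallel to the jig's, -x points out of the face towards the tile.
- stop_thin_face (a point): Middle of the foot of the thinner block's front face, on the base plate's top; axes parallel to the jig's, -x points out of the face towards the tile.
- tile: Loose white ceramic tile lying flat on the base plate, 70 (x, towards the stop) x 120 (y) x 16 mm thick, 0.3 kg. Origin: centre of its underside. Its far edge (+35 mm in x) faces the stop, its near edge (-35 mm in x) faces the robot; it is a little askew at the start and slides freely.
- spacer: Loose steel spacer on the bench, at the right: a block 14 (x, thickness) x 44 (y) x 26 mm high with a tab on top, 10 (x) x 24 (y) mm, from 24 to 60 mm above the foot, to grip. 0.12 kg. Origin: centre of its foot; z up. Thickness equals the step of the stop. Farther right, near x = 0.39, y = -0.55 m, is a tall fixed pipette stand 0.2 m across: keep the arm clear of it.
- sample_jar: Bystander: jar with a lid, 56 mm across, 72 mm high, on the bench. Origin: centre of its underside.
- yellow_cap_bottle: Bystander: small capped reagent bottle, 44 mm across, 107 mm high, on the bench. Origin: centre of its underside.
- rubber_stopper: Bystander: conical rubber stopper, 39 mm across, 30 mm high, on the bench. Origin: centre of its underside.

How it is judged:
On the way:
1. the spacer stands on the base plate, upright and let go, in the wide gap between tile and thinner block (z of spacer in the frame of stop_thin_face below 0.004 m and y of spacer in the frame of stop_thin_face between -0.016 and 0.016 m and angle between spacer's own z axis and vertical below 0.1 rad and contact force between the fingers and spacer below 0.05 N and x of spacer in the frame of stop_thin_face between -0.021 and -0.004 m), for 0.2 s.
At the end, for the whole second after the job is handed in: Spacer upright on the base plate, released, flat against the thinner block (2 mm), within 16 mm of its middle; tile flat, square (0.025 rad), 20 mm from the middle line at most, its far edge within 2 mm of the thicker block, pressing on block or spacer (0.2 N); fingers press the tile with 2 to 40 N (z of spacer in the frame of stop_thin_face below 0.004 m and y of spacer in the frame of stop_thin_face between -0.016 and 0.016 m and angle between spacer's own z axis and vertical below 0.1 rad and contact force between the fingers and spacer below 0.05 N and x of spacer in the frame of stop_thin_face between -0.009 and -0.005 m and angle between the y axis of spacer and the y axis of jig, either way round below 0.06 rad and angle between the x axis of tile and the x axis of jig, either way round below 0.025 rad and angle between tile's own z axis and vertical below 0.05 rad and x of tile in the frame of stop_thick_face between -0.037 and -0.033 m and z of tile in the frame of stop_thick_face below 0.003 m and y of tile in the frame of jig between -0.02 and 0.02 m and contact force between the fingers and tile between 2 and 40 N and (contact force between tile and spacer above 0.2 N or contact force between tile and stop_thick above 0.2 N) and linear speed of tile below 0.01 m/s); the arm keeps its last pose, push and grip.
It fails at once if the spacer is forced into the narrow gap in front of the thicker block (x of spacer in the frame of stop_thick_face between -0.02 and 0.004 m and y of spacer in the frame of stop_thick_face between -0.03 and 0.03 m and z of spacer in the frame of stop_thick_face below 0.012 m).
It fails at once if a bystander is moved more than 20 mm (distance of any of sample_jar, yellow_cap_bottle, rubber_stopper from where it was at the start of the episode above 0.02 m).
It also fails if it takes over 64 s, if anything falls off the work surface, if the arm or the gripper's body presses on something with over 40 N, if the wrist force passes 120 N, or if a joint passes its speed limit or range.

## Working session

There is one attempt and no reset: what is moved stays moved. The work goes in short steps, Python scripts to look and compute and a tool call to move; the robot and the scene stay as the last step left them, time stands still between calls to the robot, and variables do not carry over. Pictures are saved under pics/ and viewed, at most 10 in all, crops included, and the job is handed in when it is done.

```bash
ls; mkdir -p pics; python3 - <<'E'
from workcell import bot
import cv2
for n in ("scene","top"):
    cv2.imwrite(f"pics/{n}0.png",cv2.cvtColor(bot.camera(n),cv2.COLOR_RGB2BGR)); c=bot.calibration(n); print(n,c)
o=bot.get_obs(); print({k:o[k] for k in ("clock","eef_pos","tool_rot","grip_width")},bot.pinch_z)
E
```

```text
pics
workcell.py
scene {'mtx': array([[417.16776949,   0.        , 258.53795892],
       [  0.        , 417.16776949, 190.83251322],
       [  0.        ,   0.        ,   1.        ]]), 'R': array([[ 0.47787208, -0.87842282,  0.00340904],
       [-0.39488312, -0.21828431, -0.89242326],
       [ 0.7846691 ,  0.42511799, -0.45118632]]), 't': array([-0.31979349,  0.2664523 ,  0.53890049])}
top {'mtx': array([[368.99977495,   0.        , 252.94226767],
       [  0.        , 368.99977495, 190.80739396],
       [  0.        ,   0.        ,   1.        ]]), 'R': array([[-0.00981856, -0.99982692,  0.01580282],
       [-0.9865234 ,  0.00710425, -0.16346596],
       [ 0.1633254 , -0.01719485, -0.9864224 ]]), 't': array([-0.05823019,  0.57885646,  0.91703266])}
{'clock': 0.1, 'eef_pos': array([0.1786421 , 0.46640514, 0.2305038 ]), 'tool_rot': array([ 1.81879056e-01,  9.83320466e-01, -9.15882960e-04, -1.75946259e-04]), 'grip_width': 0.08560967141268637} 0.0187
```

View pics/scene0.png

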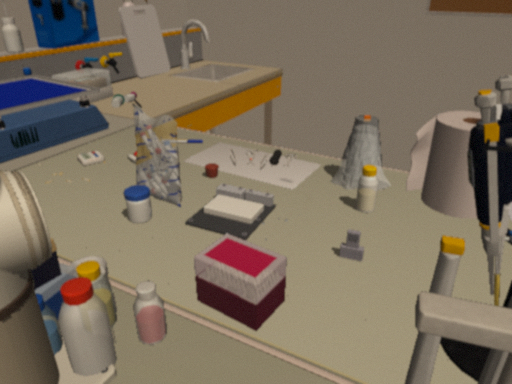

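View pics/top0.png

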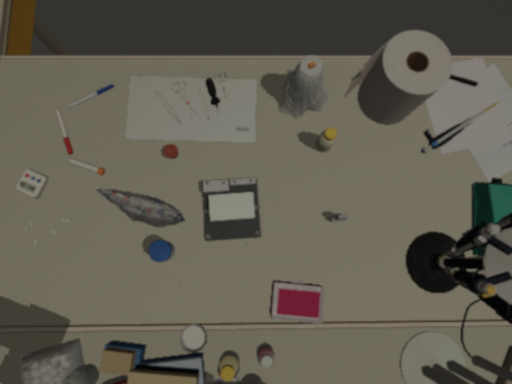

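The top view shows the jig at about (231,209), with the tile at (232,206), the stop along y≈184 and the spacer at (337,216). The jar is at (160,250), the stopper at (170,151), the bottle at (327,139), and a box at (298,302). I'll zoom in next.

```bash
python3 - <<'E'
import cv2,numpy as np
t=cv2.imread("pics/top0.png");s=cv2.imread("pics/scene0.png")
def c(i,x,y,w,h,f): return cv2.resize(i[y:y+h,x:x+w],(w*f,h*f),interpolation=cv2.INTER_CUBIC)
o=np.zeros((600,800,3),np.uint8)
o[:340,:340]=c(t,196,172,68,68,5)          # top jig x5
o[:240,350:670]=c(t,317,201,40,30,8)       # top spacer x8
o[345:590,:400]=c(s,180,180,100,61,4)[:245]  # scene jig x4
o[250:570,410:790]=c(s,330,225,38,32,10)   # scene spacer x10
cv2.imwrite("pics/zoom0.png",o)
E
```

```text
Traceback (most recent call last):
ValueError: could not broadcast input array from shape (244,400,3) into shape (245,400,3)
```

```bash
python3 - <<'E'
import cv2,numpy as np
t=cv2.imread("pics/top0.png");s=cv2.imread("pics/scene0.png")
def c(i,x,y,w,h,f): return cv2.resize(i[y:y+h,x:x+w],(w*f,h*f),interpolation=cv2.INTER_CUBIC)
o=np.zeros((600,800,3),np.uint8)
o[:340,:340]=c(t,196,172,68,68,5)          # top jig x5
o[:240,350:670]=c(t,317,201,40,30,8)       # top spacer x8
o[345:589,:400]=c(s,180,180,100,61,4)  # scene jig x4
o[250:570,410:790]=c(s,330,228,38,32,10)   # scene spacer x10
cv2.imwrite("pics/zoom0.png",o)
E
```

```text
(no output)
```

View pics/zoom0.png

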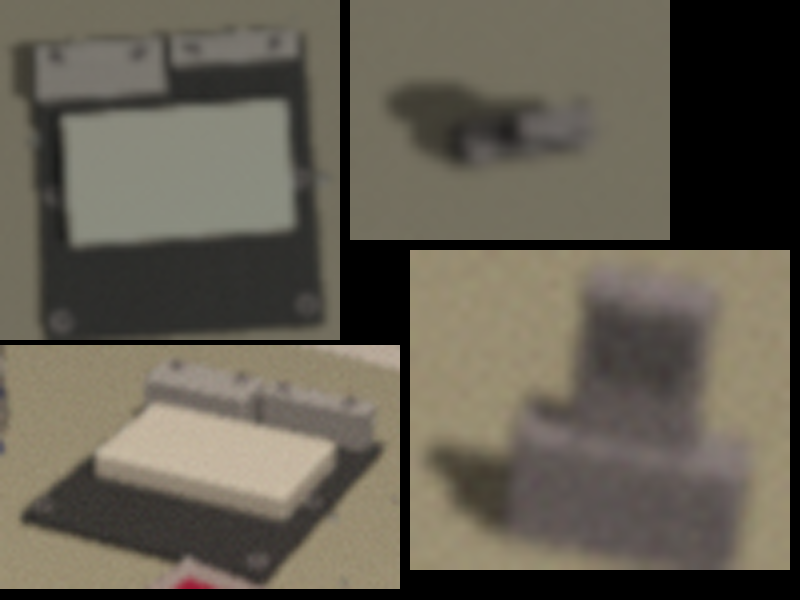

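The thick block is on the left (+y) and the thin one on the right. I'll fit the poses from clicked corners in both views.

```bash
cat > fit.py <<'E'
import numpy as np,cv2
from scipy.optimize import least_squares
from workcell import bot
CAL={n:bot.calibration(n) for n in("scene","top")}
def proj(n,P):
    c=CAL[n]; q=np.atleast_2d(P)@c["R"].T+c["t"]; q=q@c["mtx"].T; return q[:,:2]/q[:,2:]
def world(p,L):  # p=x,y,yaw,z ; L local pts
    c,s=np.cos(p[2]),np.sin(p[2]); L=np.atleast_2d(L).astype(float)
    return np.c_[p[0]+c*L[:,0]-s*L[:,1],p[1]+s*L[:,0]+c*L[:,1],p[3]+L[:,2]]
def fit(obs,z,x0):  # obs list (cam,local mm,pixel)
    def r(p):
        w=[proj(n,world([*p,z],np.array(l)/1e3))[0]-px for n,l,px in obs]; return np.ravel(w)
    s=least_squares(r,x0,loss="soft_l1"); return s.x,np.abs(r(s.x)).reshape(-1,2).round(2)
E
cat > f0.py <<'E'
from fit import *
T=lambda x,y:np.array([196+(x+.5)/5-.5,172+(y+.5)/5-.5])
S=lambda x,y:np.array([180+(x+.5)/4-.5,180+(y-345+.5)/4-.5])
A=lambda x,y:np.array([317+(x-350+.5)/8-.5,201+(y+.5)/8-.5])
B=lambda x,y:np.array([330+(x-410+.5)/10-.5,228+(y-250+.5)/10-.5])
jig=[("top",(48,70,34),T(37,101)),("top",(78,70,34),T(35,42)),("top",(48,2,34),T(167,94)),("top",(62,-2,34),T(173,68)),("top",(62,-70,34),T(300,60)),("top",(78,-70,34),T(297,31)),
("top",(-80,-75,8),T(323,318)),("top",(-80,75,8),T(42,340)),
("scene",(-80,75,8),S(22,516)),("scene",(-80,-75,8),S(266,578)),("scene",(80,-75,8),S(384,449)),("scene",(62,-70,34),S(372,409)),("scene",(78,70,34),S(160,361)),("scene",(48,70,34),S(146,376))]
j,r=fit(jig,0,[.45,0,0]); print("jig",j,r.tolist())
tile=[("top",(35,60,16),T(62,116)),("top",(35,-60,16),T(289,98)),("top",(-35,-60,16),T(297,230)),("top",(-35,60,16),T(70,246)),
("scene",(35,60,16),S(152,404)),("scene",(35,-60,16),S(335,452)),("scene",(-35,-60,16),S(284,497)),("scene",(-35,60,16),S(97,458)),("scene",(-35,60,0),S(97,478)),("scene",(-35,-60,0),S(283,519))]
t,r=fit(tile,.008,[.45,0,0]); print("tile",t,r.tolist())
sp=[("scene",(-7,22,0),B(508,530)),("scene",(-7,-22,0),B(732,568)),("scene",(-7,22,26),B(520,432)),("scene",(-7,-22,26),B(742,465)),("scene",(-5,12,60),B(585,298)),("scene",(-5,-12,60),B(712,315)),("scene",(5,12,60),B(597,268)),("scene",(5,-12,60),B(716,285)),
("top",(5,-12,60),A(592,103)),("top",(-5,-12,60),A(588,145)),("top",(-5,12,60),A(520,150)),("top",(-7,22,26),A(458,163))]
s,r=fit(sp,0,[.45,-.2,0]); print("spacer",s,r.tolist())
c,sn=np.cos(j[2]),np.sin(j[2]); R=np.array([[c,sn],[-sn,c]])
d=R@(t[:2]-j[:2]); print("tile in jig",d,t[2]-j[2])
a=t[2]-j[2]
for y in(60,0,-60): print("far edge pt",d+[.035*np.cos(a)-y/1e3*np.sin(a),.035*np.sin(a)+y/1e3*np.cos(a)])
np.savez("p.npz",j=j,t=t,s=s)
im=[]
for n,x0,y0,w,h,f in(("top",196,172,68,68,5),("top",317,201,40,30,8),("scene",180,180,100,61,4),("scene",330,228,38,32,10)):
    g=cv2.resize(cv2.imread(f"pics/{n}0.png")[y0:y0+h,x0:x0+w],(w*f,h*f),interpolation=cv2.INTER_CUBIC)
    for p,z,bx in((j,0,(-80,80,-75,75,0,8)),(j,0,(48,78,2,70,8,34)),(j,0,(62,78,-70,-2,8,34)),(t,.008,(-35,35,-60,60,0,16)),(s,0,(-7,7,-22,22,0,26)),(s,0,(-5,5,-12,12,24,60))):
        V=np.array([(bx[i],bx[2+k],bx[4+m]) for i in(0,1) for k in(0,1) for m in(0,1)])/1e3
        q=(proj(n,world([*p,z],V))-[x0,y0]+.5)*f-.5
        for u in range(8):
            for b in(1,2,4):
                if not u&b: cv2.line(g,q[u].astype(int).tolist(),q[u|b].astype(int).tolist(),(0,0,255),1)
    im.append(g)
o=np.zeros((600,800,3),np.uint8);o[:340,:340]=im[0];o[:240,350:670]=im[1];o[345:589,:400]=im[2];o[250:570,410:790]=im[3]
cv2.imwrite("pics/ov0.png",o)
E
python3 f0.py
```

```text
jig [ 0.53531836 -0.00424136  0.05848914] [[0.15, 0.07], [0.03, 0.63], [0.18, 0.33], [0.18, 0.41], [0.07, 0.45], [0.11, 0.53], [0.66, 1.77], [0.65, 1.21], [0.33, 1.16], [0.4, 0.49], [0.49, 1.77], [1.3, 1.28], [2.4, 0.77], [0.27, 0.34]]
tile [ 0.54087089 -0.00559389  0.06932418] [[0.03, 0.28], [0.66, 0.49], [0.17, 0.08], [0.06, 0.4], [0.75, 0.65], [0.74, 2.55], [0.34, 0.3], [0.78, 1.32], [0.39, 0.18], [0.63, 1.15]]
spacer [ 0.50876954 -0.29158347  0.14173614] [[0.76, 1.11], [0.34, 2.1], [0.75, 0.18], [0.23, 1.19], [0.12, 1.3], [0.07, 0.56], [0.42, 0.94], [0.44, 0.24], [0.24, 0.13], [1.01, 1.27], [0.34, 0.5], [1.41, 0.32]]
tile in jig [ 0.00546397 -0.0016748 ] 0.010835041799002514
far edge pt [0.03981182 0.0587009 ]
far edge pt [ 0.04046191 -0.00129558]
far edge pt [ 0.041112   -0.06129206]
```

View pics/ov0.png

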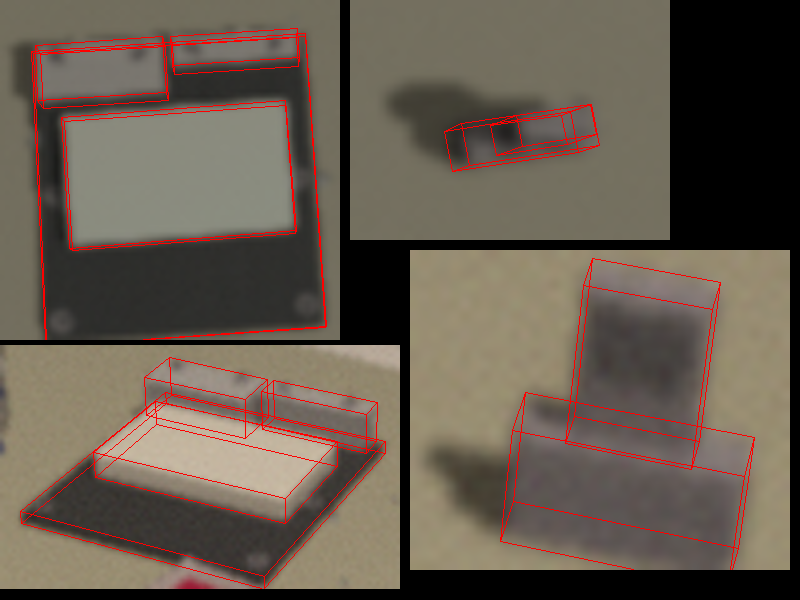

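The overlay fits well. The wide-gap clearance is about 21 mm, so I'll aim for spacer x ≈ 51.5 mm in the jig frame. Next is a motion helper.

```bash
cat > go.py <<'E'
import sys,numpy as np
from scipy.spatial.transform import Rotation as Ro
from workcell import bot
def go(x,y,z,yaw):  # target TCP, yaw = world angle of tool y (mod pi), tool down
    o=bot.get_obs(); R=Ro.from_quat(o["tool_rot"]); M=R.as_matrix()
    a=np.arctan2(M[1,1],M[0,1]); yaw=a+(yaw-a+np.pi/2)%np.pi-np.pi/2
    s,c=np.sin(yaw),np.cos(yaw); G=np.array([[s,c,0],[-c,s,0],[0,0,-1]])
    print((R.inv()*Ro.from_matrix(G)).as_rotvec().round(4),(M.T@(np.array([x,y,z])-o["eef_pos"])).round(4),"t",o["clock"],"j",np.round(o["joint_pos"],2))
if __name__=="__main__":
    a=list(map(float,sys.argv[2:]))
    p=np.load("p.npz")
    if sys.argv[1]=="jig":
        j=p["j"];c,s=np.cos(j[2]),np.sin(j[2]); go(j[0]+c*a[0]-s*a[1],j[1]+s*a[0]+c*a[1],a[2],j[2])
    else: go(*p["s"][:2],a[0],p["s"][2])
E
python3 go.py s 0.12
```

```bash
sed -i 's/\[\[s,c,0\],\[-c,s,0\]/[[-s,c,0],[c,s,0]/' go.py; python3 go.py s 0.12
```

```text
[-1.7000e-03  1.0000e-03  1.0633e+00] [-0.5794 -0.5895  0.1116] t 0.1 j [1.21 0.24 0.   1.34 0.   1.57]
```

>>> advance(plan=[0,0,0.2,-0.05,-0.05,0,0.085,0,0,0.4,-0.1,-0.1,0,0.085,0,0,0.55,-0.14,-0.14,0,0.085,0,0,0.7,-0.18,-0.18,0,0.085,0,0,0.85,-0.22,-0.22,0,0.085,0,0,1.063,-0.26,-0.26,0,0.085,0,0,1.063,-0.3,-0.305,0,0.085,0,0,1.063,-0.34,-0.345,0,0.085,0,0,1.063,-0.38,-0.385,0,0.085,0,0,1.063,-0.42,-0.425,0,0.085])

```text
clock: 1.35
eef_pos: [0.4193, -0.0821, 0.2311]
tool_rot: [0.655, 0.755, 0.0, -0.0]
ft_force: [0.7, 0.4, 0.9]
grip_width: 0.0848
grasp_force: 0.0
```

```bash
python3 go.py s 0.12
```

```text
[ 0.     -0.0004 -0.0003] [-0.2201  0.0591  0.1111] t 1.35 j [-0.19  0.1  -0.17  1.3   0.    1.24]
```

>>> advance(plan=[0,0,0,-0.055,0.015,0.02,0.085,0,0,0,-0.11,0.03,0.05,0.085,0,0,0,-0.165,0.045,0.08,0.085,0,0,0,-0.22,0.059,0.111,0.085,0,0,0,-0.22,0.059,0.111,0.085,0,0,0,-0.22,0.059,0.111,0.085])

```text
clock: 2.1
eef_pos: [0.5078, -0.2893, 0.1194]
tool_rot: [0.655, 0.755, -0.0, -0.001]
ft_force: [1.0, -0.0, -0.5]
grip_width: 0.085
grasp_force: 0.0
```

```bash
python3 go.py s 0.034
python3 - <<'E'
from workcell import bot
import cv2,numpy as np
t=bot.camera("top");s=bot.camera("scene")
a=cv2.resize(t[170:260,290:390],(500,450),interpolation=3);b=cv2.resize(s[190:290,320:380],(300,500),interpolation=3)
o=np.zeros((500,800,3),np.uint8);o[:450,:500]=a;o[:,500:]=b
cv2.imwrite("pics/hover.png",o[...,::-1])
E
```

```text
[-0.0018 -0.0019 -0.0004] [-0.0026  0.0008  0.0854] t 2.1 j [-0.52  0.48  0.05  1.15  0.    0.91]
```

View pics/hover.png

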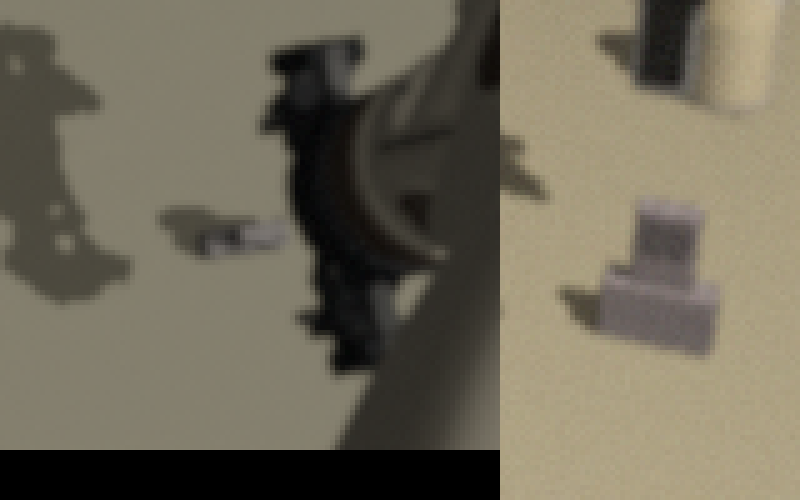

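The fingers straddle the tab: one shows in the scene crop at about (668,80), with the tab at (668,205) below it. I'll descend and grip.

>>> advance(plan=[0,0,0,-0.0025,0.001,0.03,0.085,0,0,0,-0.0025,0.001,0.06,0.085,0,0,0,-0.0025,0.001,0.085,0.085,0,0,0,-0.0025,0.001,0.085,0.085,0,0,0,-0.0025,0.001,0.085,0.05,0,0,0,-0.0025,0.001,0.085,0.0,0,0,0,-0.0025,0.001,0.085,0,0,0,0,-0.0025,0.001,0.085,0,0,0,0,-0.0025,0.001,0.085,0])

```text
clock: 3.32
eef_pos: [0.5103, -0.2923, 0.0359]
tool_rot: [0.655, 0.755, 0.0, 0.001]
ft_force: [-0.3, 1.1, 3.4]
grip_width: 0.009
grasp_force: 59.0
```

```bash
python3 - <<'E'
from workcell import bot
import cv2,numpy as np
t=bot.camera("top");s=bot.camera("scene")
a=cv2.resize(t[170:260,290:390],(500,450),interpolation=3);b=cv2.resize(s[190:290,320:380],(300,500),interpolation=3)
o=np.zeros((500,800,3),np.uint8);o[:450,:500]=a;o[:,500:]=b
cv2.imwrite("pics/grip.png",o[...,::-1])
E
```

```text
(no output)
```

View pics/grip.png

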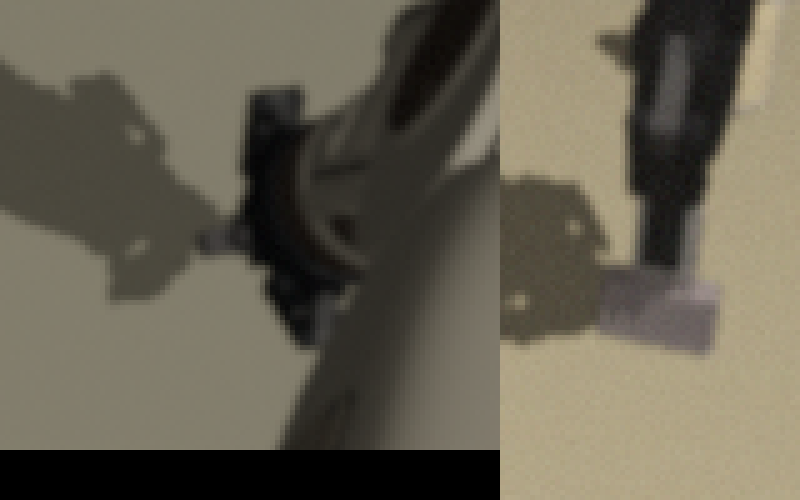

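It's gripped (59 N), with the tab centre about 2 mm towards -y of the fingers. I'll lift, then carry.

>>> advance(plan=[0,0,0,0,0,-0.01,0,0,0,0,0,0,-0.04,0,0,0,0,0,0,-0.08,0,0,0,0,0,0,-0.1,0,0,0,0,0,0,-0.1,0])

```text
clock: 4.05
eef_pos: [0.511, -0.2926, 0.1373]
tool_rot: [0.655, 0.755, 0.0, 0.002]
ft_force: [-0.7, 0.1, -2.2]
grip_width: 0.009
grasp_force: 58.6
```

```bash
python3 go.py jig 0.0515 -0.034 0.12
```

```text
[0.0031 0.0022 0.0835] [0.2439 0.1133 0.0171] t 4.05 j [-0.52  0.47  0.08  1.18 -0.    0.91]
```

>>> advance(plan=[0,0,0.01,0.02,0.01,0,0,0,0,0.03,0.06,0.028,0,0,0,0,0.05,0.105,0.05,0,0,0,0,0.07,0.15,0.07,0,0,0,0,0.0835,0.195,0.09,0,0,0,0,0.0835,0.23,0.107,0.005,0,0,0,0.0835,0.244,0.113,0.017,0,0,0,0.0835,0.244,0.113,0.017,0,0,0,0.0835,0.244,0.113,0.017,0])

```text
clock: 5.18
eef_pos: [0.5865, -0.0356, 0.1176]
tool_rot: [0.687, 0.727, -0.001, -0.0]
ft_force: [0.5, -0.1, -1.0]
grip_width: 0.0086
grasp_force: 58.6
```

```bash
python3 go.py jig 0.0515 -0.034 0.082
```

```text
[-0.0019  0.0004 -0.0014] [0.0003 0.0023 0.0356] t 5.175 j [-0.06  0.48  0.05  1.14 -0.    1.45]
```

>>> advance(plan=[0,0,0,0,0.002,0.015,0,0,0,0,0,0.002,0.035,0,0,0,0,0,0.002,0.035,0,0,0,0,0,0.002,0.035,0])

```text
clock: 5.68
eef_pos: [0.5894, -0.0349, 0.0835]
tool_rot: [0.686, 0.727, 0.0, 0.0]
ft_force: [0.9, 0.6, -1.3]
grip_width: 0.0088
grasp_force: 58.6
```

```bash
python3 go.py jig 0.0515 -0.034 0.082
cat > ov.py <<'E'
import sys
from fit import *
from scipy.spatial.transform import Rotation as Ro
# overlay jig, tile and predicted held spacer on fresh pictures: name, spacer dy(mm), foot below TCP
name=sys.argv[1]; P=np.load("p.npz"); j,t=P["j"],P["t"]; o=bot.get_obs()
M=Ro.from_quat(o["tool_rot"]).as_matrix(); yaw=np.arctan2(M[1,1],M[0,1]); yaw=(yaw+np.pi/2)%np.pi-np.pi/2
e=o["eef_pos"]; s=[e[0],e[1],yaw,e[2]-.036]; s[:2]=world(s,[0,-.002,0])[0,:2]
O=np.zeros((600,800,3),np.uint8)
for n,x0,y0,w,h,f,ox in(("top",196,165,75,75,5,0),("scene",190,150,100,100,4,390)):
    g=cv2.resize(bot.camera(n)[y0:y0+h,x0:x0+w,::-1],(w*f,h*f),interpolation=cv2.INTER_CUBIC)
    for p,z,bx in((j,0,(48,78,2,70,8,34)),(j,0,(62,78,-70,-2,8,34)),(s,s[3],(-7,7,-22,22,0,26))):
        V=np.array([(bx[i],bx[2+k],bx[4+m]) for i in(0,1) for k in(0,1) for m in(0,1)])/1e3
        q=(proj(n,world([*p[:3],z],V))-[x0,y0]+.5)*f-.5
        if len(sys.argv)<3:
          for u in range(8):
            for b in(1,2,4):
                if not u&b: cv2.line(g,q[u].astype(int).tolist(),q[u|b].astype(int).tolist(),(0,0,255),1)
    O[:h*f,ox:ox+w*f]=g
cv2.imwrite(f"pics/{name}.png",O[:400])
E
python3 ov.py above
```

```text
[ 0.0002  0.0001 -0.001 ] [-0.0002 -0.0007  0.0015] t 5.675 j [-0.06  0.52  0.01  1.07 -0.    1.45]
```

View pics/above.png

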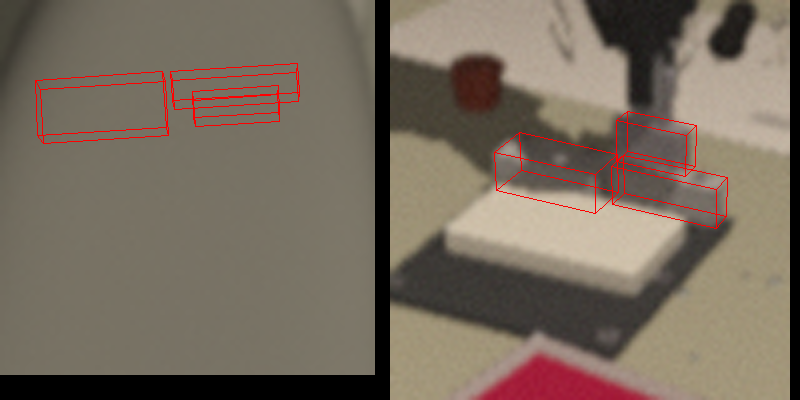

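The held spacer matches the prediction (scene crop about (655,150)), above the thin block. I'll lower it below the stop top but above the tile top, then feel for the stop face.

>>> advance(plan=[0,0,0,0,-0.0005,0.01,0,0,0,0,0,-0.0005,0.015,0,0,0,0,0,-0.0005,0.02,0,0,0,0,0,-0.0005,0.02,0])

```text
clock: 6.28
eef_pos: [0.5882, -0.0342, 0.0626]
tool_rot: [0.686, 0.728, -0.0, -0.001]
ft_force: [-0.1, 0.4, -1.2]
grip_width: 0.0089
grasp_force: 58.6
```

>>> advance(plan=[0,0,0,0,0.001,0,0,0,0,0,0,0.002,0,0,0,0,0,0,0.002,0,0])

```text
clock: 6.65
eef_pos: [0.5911, -0.0342, 0.0635]
tool_rot: [0.686, 0.727, 0.0, 0.0]
ft_force: [-0.4, -0.4, -1.3]
grip_width: 0.0088
grasp_force: 58.6
```

Foot at about 27 mm with no contact. I'll keep feeling towards the stop.

>>> advance(plan=[0,0,0,0,0.001,0,0,0,0,0,0,0.0015,0,0,0,0,0,0,0.0015,0,0])

```text
clock: 7.02
eef_pos: [0.5923, -0.0341, 0.0633]
tool_rot: [0.686, 0.727, 0.0, 0.0]
ft_force: [-0.6, 0.1, -1.0]
grip_width: 0.0084
grasp_force: 58.6
```

>>> advance(plan=[0,0,0,0,0.001,0,0,0,0,0,0,0.0015,0,0,0,0,0,0,0.0015,0,0])

```text
clock: 7.4
eef_pos: [0.5928, -0.0341, 0.063]
tool_rot: [0.686, 0.727, -0.001, -0.001]
ft_force: [-3.0, -0.7, -0.6]
grip_width: 0.0087
grasp_force: 58.8
```

```bash
python3 go.py jig 0.0515 -0.034 0.0635
```

```text
[-0.002  0.     0.   ] [-0.0008 -0.0041 -0.0005] t 7.4 j [-0.06  0.54  0.    1.03 -0.    1.45]
```

Contact comes at the expected stop face. I'll back off 3 mm and descend.

>>> advance(plan=[0,0,0,0,-0.003,0,0,0,0,0,0,-0.003,0,0,0,0,0,0,-0.003,0.004,0,0,0,0,0,-0.003,0.008,0,0,0,0,0,-0.003,0.012,0,0,0,0,0,-0.003,0.015,0,0,0,0,0,-0.003,0.015,0])

```text
clock: 8.28
eef_pos: [0.5905, -0.0342, 0.0479]
tool_rot: [0.686, 0.727, -0.0, -0.0]
ft_force: [-0.2, -0.6, -0.6]
grip_width: 0.009
grasp_force: 58.6
```

>>> advance(plan=[0,0,0,0,0,0.002,0,0,0,0,0,0,0.003,0,0,0,0,0,0,0.003,0])

```text
clock: 8.65
eef_pos: [0.5907, -0.0342, 0.0453]
tool_rot: [0.686, 0.727, -0.0, -0.0]
ft_force: [0.2, -1.3, -1.7]
grip_width: 0.0089
grasp_force: 58.6
```

>>> advance(plan=[0,0,0,0,0,0.001,0,0,0,0,0,0,0.001,0])

```text
clock: 8.9
eef_pos: [0.5907, -0.0342, 0.0443]
tool_rot: [0.686, 0.727, -0.0, -0.0]
ft_force: [-0.7, -0.0, -1.5]
grip_width: 0.009
grasp_force: 58.6
```

>>> advance(plan=[0,0,0,0,0,0.001,0,0,0,0,0,0,0.001,0])

```text
clock: 9.15
eef_pos: [0.5909, -0.0342, 0.0439]
tool_rot: [0.686, 0.727, 0.0, 0.0]
ft_force: [-1.3, 0.3, 3.1]
grip_width: 0.0085
grasp_force: 59.3
```

The foot touches down at TCP 0.044, as predicted. I'll release, hold, and rise.

>>> advance(plan=[0,0,0,0,0,0,0.03,0,0,0,0,0,0,0.03,0,0,0,0,0,0,0.03,0,0,0,0,0,0,0.03,0,0,0,0,0,-0.02,0.03,0,0,0,0,0,-0.06,0.03,0,0,0,0,0,-0.09,0.03,0,0,0,0,0,-0.09,0.03])

```text
clock: 10.15
eef_pos: [0.593, -0.0344, 0.1364]
tool_rot: [0.686, 0.727, 0.002, 0.002]
ft_force: [-0.2, -1.0, 0.1]
grip_width: 0.0297
grasp_force: 0.0
```

>>> advance(plan=[0,0,0,0,-0.05,0,0,0,0,0,0,-0.1,0,0,0,0,0,0,-0.15,0,0,0,0,0,0,-0.2,0,0,0,0,0,0,-0.2,0,0])

```text
clock: 10.78
eef_pos: [0.3855, -0.0456, 0.1315]
tool_rot: [0.686, 0.727, -0.002, -0.003]
ft_force: [1.1, 0.3, -0.5]
grip_width: 0.0
grasp_force: 0.0
```

```bash
python3 ov.py rel x; python3 go.py jig -0.07 -0.002 0.06
```

```text
[ 0.0003  0.     -0.0002] [0.0312 0.0766 0.073 ] t 10.875 j [-0.12  0.11 -0.43  1.03  0.    1.4 ]
```

View pics/rel.png

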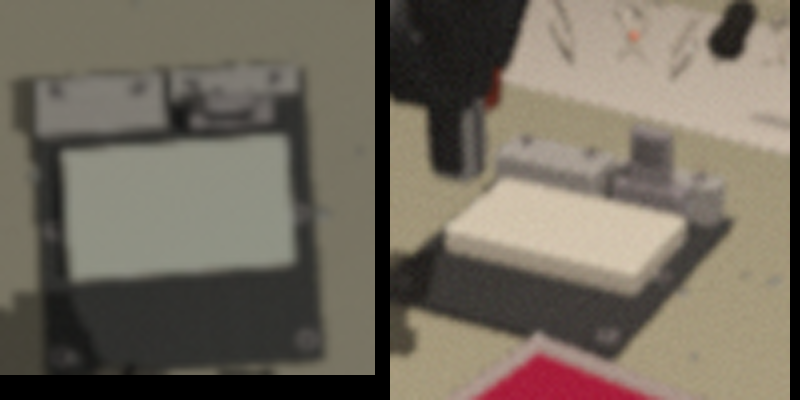

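The spacer stands upright in the wide gap, centred (top crop about (232,113)), with the fingers clear and shut. Now I'll go down in front of the tile's near edge.

>>> advance(plan=[0,0,0,0.015,0.03,0.02,0,0,0,0,0.031,0.06,0.05,0,0,0,0,0.031,0.07,0.085,0,0,0,0,0.031,0.07,0.11,0,0,0,0,0.031,0.07,0.116,0,0,0,0,0.031,0.07,0.116,0])

```text
clock: 11.62
eef_pos: [0.4597, -0.0108, 0.017]
tool_rot: [0.686, 0.728, -0.0, -0.0]
ft_force: [0.0, -0.9, 0.7]
grip_width: 0.0003
grasp_force: 0.0
```

```bash
python3 go.py jig -0.05 -0.002 0.015
```

```text
[-0.0004 -0.0001  0.0001] [0.0001 0.0258 0.002 ] t 11.625 j [-0.02  0.38 -0.43  0.77  0.    1.49]
```

>>> advance(plan=[0,0,0,0,0.004,0.002,0,0,0,0,0,0.008,0.002,0,0,0,0,0,0.012,0.002,0,0,0,0,0,0.016,0.002,0,0,0,0,0,0.02,0.002,0,0,0,0,0,0.024,0.002,0,0,0,0,0,0.024,0.002,0])

```text
clock: 12.5
eef_pos: [0.4835, -0.0094, 0.0153]
tool_rot: [0.686, 0.728, 0.0, 0.0]
ft_force: [0.6, -0.3, 0.3]
grip_width: 0.0002
grasp_force: 0.0
```

>>> advance(plan=[0,0,0,0,0.003,0,0,0,0,0,0,0.006,0,0,0,0,0,0,0.008,0,0,0,0,0,0,0.008,0,0])

```text
clock: 13.0
eef_pos: [0.4913, -0.009, 0.0153]
tool_rot: [0.686, 0.727, 0.0, 0.0]
ft_force: [0.3, 0.7, 0.1]
grip_width: -0.0
grasp_force: 0.0
```

>>> advance(plan=[0,0,0,0,0.002,0,0,0,0,0,0,0.004,0,0,0,0,0,0,0.004,0,0])

```text
clock: 13.38
eef_pos: [0.495, -0.0088, 0.0152]
tool_rot: [0.686, 0.727, -0.0, -0.0]
ft_force: [0.2, -0.3, -0.1]
grip_width: -0.0
grasp_force: 0.3
```

```bash
python3 go.py jig -0.022 -0.002 0.015
```

```text
[-0.0004 -0.      0.    ] [0.0001 0.0185 0.0002] t 13.375 j [-0.02  0.44 -0.33  0.8  -0.    1.49]
```

>>> advance(plan=[0,0,0,0,0.0015,0,0,0,0,0,0,0.003,0,0,0,0,0,0,0.003,0,0])

```text
clock: 13.75
eef_pos: [0.498, -0.0086, 0.0152]
tool_rot: [0.686, 0.728, -0.0, -0.0]
ft_force: [-2.3, 0.4, 0.2]
grip_width: -0.0
grasp_force: 0.9
```

>>> advance(plan=[0,0,0,0,0.001,0,0,0,0,0,0,0.002,0,0,0,0,0,0,0.002,0,0])

```text
clock: 14.12
eef_pos: [0.5, -0.0084, 0.0152]
tool_rot: [0.686, 0.728, -0.0, -0.0]
ft_force: [-1.8, 0.3, 0.9]
grip_width: -0.0003
grasp_force: 1.1
```

>>> advance(plan=[0,0,0,0,0.001,0,0,0,0,0,0,0.002,0,0,0,0,0,0,0.002,0,0])

```text
clock: 14.5
eef_pos: [0.5015, -0.0084, 0.0152]
tool_rot: [0.686, 0.727, -0.0, -0.0]
ft_force: [-5.0, 0.4, 1.8]
grip_width: -0.0003
grasp_force: 2.2
```

>>> advance(plan=[0,0,0,0,0.001,0,0,0,0,0,0,0.001,0,0])

```text
clock: 14.75
eef_pos: [0.5016, -0.0084, 0.0151]
tool_rot: [0.686, 0.727, -0.001, -0.001]
ft_force: [-7.0, -0.3, 4.2]
grip_width: -0.0
grasp_force: 3.6
```

>>> advance(plan=[0,0,0,0,0.001,0,0,0,0,0,0,0.001,0,0])

```text
clock: 15.0
eef_pos: [0.5017, -0.0083, 0.015]
tool_rot: [0.686, 0.727, -0.002, -0.002]
ft_force: [-8.6, 0.0, 5.3]
grip_width: 0.0002
grasp_force: 4.8
```

```bash
python3 go.py jig -0.022 -0.002 0.015
```

```text
[-0.0045 -0.     -0.0001] [ 0.0001  0.0118 -0.    ] t 15.0 j [-0.02  0.45 -0.31  0.81 -0.    1.5 ]
```

```bash
python3 ov.py push1 x
```

```text
(no output)
```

View pics/push1.png

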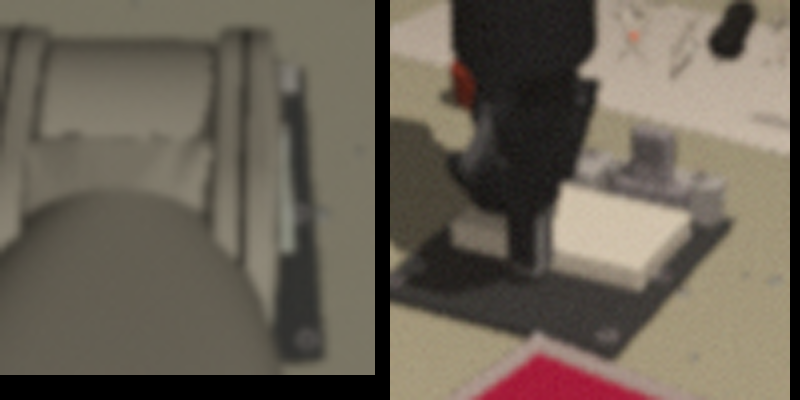

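The tile has moved towards the stop and the finger is stalling. I'll push a bit harder and measure the tile's shift from its visible right edge in both views.

>>> advance(plan=[0,0,0,0,0.001,0,0,0,0,0,0,0.0025,0,0,0,0,0,0,0.0025,0,0,0,0,0,0,0.0025,0,0])

```text
clock: 15.6
eef_pos: [0.5019, -0.0083, 0.0149]
tool_rot: [0.686, 0.727, -0.003, -0.003]
ft_force: [-13.4, -0.3, 10.2]
grip_width: -0.0001
grasp_force: 8.1
```

```bash
python3 - <<'E'
from workcell import bot
import cv2,numpy as np
a=cv2.imread("pics/top0.png");b=bot.camera("top")[...,::-1]
cv2.imwrite("pics/top9.png",b); s=bot.camera("scene")[...,::-1]; cv2.imwrite("pics/scene9.png",s)
for i in(a,b): print(i[180:228,252:255,1].mean(1).astype(int).tolist())
s0=cv2.imread("pics/scene0.png")
c=lambda i:cv2.resize(i[185:235,235:280],(405,450),interpolation=3)
cv2.imwrite("pics/cmp.png",np.hstack([c(s0)[:,:395],c(s)[:,:395]]))
E
```

```text
[111, 113, 111, 88, 60, 48, 46, 46, 45, 45, 47, 58, 79, 91, 98, 100, 101, 101, 100, 102, 104, 107, 108, 111, 114, 119, 123, 126, 129, 128, 127, 127, 127, 128, 129, 130, 126, 106, 74, 52, 47, 46, 46, 46, 47, 46, 46, 46]
[114, 116, 111, 89, 65, 56, 54, 55, 57, 65, 77, 85, 92, 96, 98, 97, 97, 97, 98, 101, 103, 105, 108, 112, 115, 119, 125, 128, 130, 128, 127, 127, 127, 127, 121, 94, 64, 53, 52, 52, 52, 52, 50, 50, 50, 50, 49, 50]
```

View pics/cmp.png

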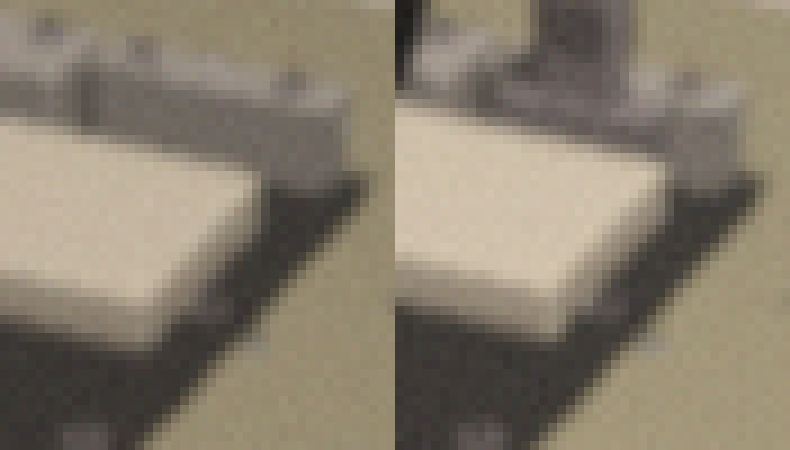

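The tile has shifted about 6 mm (top near edge from row 217.5 to 215) and stalls hard, flush with the spacer, in line with the estimate of 6–7 mm. I'll ease off to a few newtons and settle.

>>> advance(plan=[0,0,0,0,-0.001,0,0,0,0,0,0,-0.0015,0,0,0,0,0,0,-0.0015,0,0,0,0,0,0,-0.0015,0,0,0,0,0,0,-0.0015,0,0])

```text
clock: 16.32
eef_pos: [0.5018, -0.0083, 0.015]
tool_rot: [0.686, 0.727, -0.002, -0.002]
ft_force: [-10.8, -0.7, 8.2]
grip_width: -0.0
grasp_force: 6.1
```

The force is steady at about 11 N. I'll do a numeric check of tile squareness from the near edge (tile/plate boundary) in the scene view, before and after.

```bash
python3 - <<'E'
from fit import *
j=np.load("p.npz")["j"]; c=CAL["scene"]
def bp(u,v,z):
    d=c["R"].T@np.linalg.inv(c["mtx"])@[u,v,1]; C=-c["R"].T@c["t"]; return (C+d*(z-C[2])/d[2])[:2]
R=np.array([[np.cos(j[2]),np.sin(j[2])],[-np.sin(j[2]),np.cos(j[2])]])
for f in("scene0","scene9"):
    g=cv2.imread(f"pics/{f}.png")[...,1].astype(float); P=[]
    for u in list(range(206,216))+list(range(230,250)):
        col=g[190:235,u]; m=np.where(col>150)[0]
        if len(m)==0: continue
        k=m[-1]
        while k<43 and col[k]>95: k+=1
        if col[k]>95 or k-m[-1]>9: continue
        P.append([u,*(R@(bp(u,190+k-1+(col[k-1]-95)/(col[k-1]-col[k]),.008)-j[:2])*1000)])
    P=np.array(P); a=np.polyfit(P[:,2],P[:,1],1); r=P[:,1]-np.polyval(a,P[:,2])
    ok=abs(r)<1.5; a=np.polyfit(P[ok,2],P[ok,1],1)
    print(f,"n",ok.sum(),len(P),"tile yaw in jig",-a[0],"near edge x mm",a[1]); print(P[:,[0,1]].round(1).tolist())
E
```

```text
scene0 n 30 30 tile yaw in jig 0.014553308435348251 near edge x mm -26.993303803114973
[[206.0, -27.6], [207.0, -28.1], [208.0, -27.1], [209.0, -27.4], [210.0, -28.4], [211.0, -28.0], [212.0, -27.2], [213.0, -27.1], [214.0, -28.1], [215.0, -27.6], [230.0, -26.7], [231.0, -26.8], [232.0, -26.6], [233.0, -26.7], [234.0, -26.6], [235.0, -26.4], [236.0, -26.2], [237.0, -25.7], [238.0, -26.3], [239.0, -26.5], [240.0, -27.2], [241.0, -26.6], [242.0, -26.0], [243.0, -26.7], [244.0, -26.8], [245.0, -26.1], [246.0, -26.2], [247.0, -26.7], [248.0, -26.6], [249.0, -26.2]]
scene9 n 19 19 tile yaw in jig -0.004973458865821514 near edge x mm -20.62677317015262
[[231.0, -20.3], [232.0, -20.4], [233.0, -21.0], [234.0, -21.0], [235.0, -21.1], [236.0, -20.6], [237.0, -21.0], [238.0, -21.2], [239.0, -20.2], [240.0, -20.6], [241.0, -20.1], [242.0, -20.7], [243.0, -21.1], [244.0, -20.8], [245.0, -21.0], [246.0, -21.1], [247.0, -20.9], [248.0, -20.6], [249.0, -21.1]]
```

The tile is now square (about -0.005 rad) and its near edge is where a flush tile should be. Handing in.

```bash
python3 -c "
from workcell import bot
print(bot.job_done())"
```

```text
the job is handed in; nothing more can be done
None
```

I handed the job in with the spacer upright and released in the wide gap, and the tile pressed flush against the stop with about 11 N sideways. The tile is square to about 0.005 rad; the hand-in returned no verdict.

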